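# Put the piled-up lids back on the bead pots

### The job

The four bead pots stand open and their wooden lids are piled up beside them. Take the pile apart and close every pot with its own lid - the lid of the same shape and size - set fully home so that its plug is in the mouth and its plate lies flat on the rim. Leave the pots standing about where they are, and do not disturb the glass dish of odd beads.

Things in the scene. Friction and masses are not known exactly. Their poses are not given: they have to be found in the camera images.
- lid_small: Small round lid of light wood, the top one of the pile: a disc-shaped plate 46 mm in diameter and 10 mm thick, flat on top, over a round plug 23 mm in diameter and 8 mm high (foot chamfered 2 mm). Origin: centre of the plug's underside, z up; the plate spans z = 8 to 18 mm. 22 g (may vary). All four lids are built alike, pile up plug on plate at 18 mm a lid, each up to 4 mm off-centre on the one below. Belongs on pot_small.
- lid_square: Square lid of light wood, second from the top: plate 54 x 54 mm and 10 mm thick (z = 8 to 18 mm), plug 31 x 31 mm, 8 mm high, foot chamfered 2 mm. Origin: centre of the plug's underside, z up; x and y along its sides. 34 g (may vary). Belongs on pot_square; any quarter turn fits.
- lid_large: Large round lid of light wood, third from the top: plate 66 mm in diameter and 10 mm thick (z = 8 to 18 mm), plug 43 mm in diameter, 8 mm high, foot chamfered 2 mm. Origin: centre of the plug's underside, z up. 40 g (may vary). Belongs on pot_large.
- lid_oblong: Oblong lid of light wood, the bottom one of the pile, its plug on the table: plate 44 mm (x) by 92 mm (y) and 10 mm thick (z = 8 to 18 mm), plug 21 x 69 mm, 8 mm high, foot chamfered 2 mm. Origin: centre of the plug's underside, z up. 45 g (may vary). Belongs on pot_oblong; a half turn fits too.
- pot_small: Small round white pot of beads, loose on the table, 38 mm outer diameter, wall 4 mm (mouth 30 mm), 44 mm high; beads fill it to about 15 mm below the rim. 0.45 kg. Origin: centre of its underside, z up; the seated lid's origin is 36 mm above it. The lids overhang the pots by 4 mm all round and the plugs have 3.5 mm of play on each side in the mouths.
- pot_square: Square white pot of beads, loose, 46 x 46 mm outside, wall 4 mm (mouth 38 x 38 mm), 46 mm high. 0.45 kg. Origin: centre of its underside, z up, x and y along its sides; the seated lid's origin is 38 mm above it.
- pot_large: Large round white pot of beads, loose, 58 mm outer diameter, wall 4 mm (mouth 50 mm), 52 mm high. 0.45 kg. Origin: centre of its underside, z up; the seated lid's origin is 44 mm above it.
- pot_oblong: Oblong low white pot of beads, loose, 36 mm (x) by 84 mm (y) outside, wall 4 mm (mouth 28 x 76 mm), 36 mm high. 0.45 kg. Origin: centre of its underside, z up; the seated lid's origin is 28 mm above it.
- glass_dish: Octagonal glass dish of odd beads, 67 mm across and 18 mm high, standing among the pots; not to be disturbed. Origin: centre of its underside.
Mind the look-alikes: they are no part of the job. What is shaped like the pot_oblong but turquoise is not meant. What is shaped like the lid_small but red is not meant.

How it is judged:
By the outcome, as a careful person would: the job done as asked, in the order asked, and still so for the second after the job is handed in, with the robot touching nothing.
It also fails if it takes over 104 s, if anything falls off the work surface, if the arm or the gripper's body presses on something with over 40 N, if the wrist force passes 120 N, or if a joint passes its speed limit or range.

### The arm

A 7-joint arm with a two-finger parallel gripper is mounted at the origin on the work surface; the furniture and walls round the work are solid. World frame = base frame: x ahead of the robot, y to its left, z up, the work surface at z = 0. Lengths are in m, angles in rad, forces in N, time in s.
With the tool pointing down it reaches from about 0.4 to 0.875 m from the base axis. Payload 6.5 kg.
Tool frame: the origin (TCP) lies on the centre line of the jaws, within the pads' length; the fingertips stand robot.finger_overhang ahead of it and the grasp point (between the pads) lies 3 mm ahead of it (robot.finger_overhang is the distance from the TCP to the fingertips, in m); z points along the fingers, y is the line along which they close (so a half turn about z gives the same grasp; the last joint's range is limited). The gripper opens to 88 mm and grips with 3 to 60 N. Pads are 18 mm wide; open, the fingers measure 123 mm over their backs; the gripper's body (75 mm by 187 mm) begins 45 mm behind the grasp point.
Start: joints at [-1.4, 0.536, -0.004, 1.538, 0.003, 1.067, -0.071], TCP at [0.152, 0.632, 0.261] pointing down, gripper open.
Joint ranges: [-2.7, 2.7], [-0.37, 2.16], [-1.27, 1.26], [0.24, 2.4], [-1.31, 4.45], [0.19, 1.91], [-2.76, 2.76]. Speed limits (rad/s): [2.39, 2.39, 3.14, 3.14, 3.14, 3.14, 3.14].

### API

Orientations are given as a unit quaternion [x, y, z, w].
In Python, from rig import monitor, vision, job, robot gives the robot as it stands.
- The arm moves only by the shell command python3 -m pendant 'ROWS' [OPENING] [FORCE]. ROWS is text: rows parted by semicolons, each of 6 numbers parted by spaces: the shift along the tool's x, y, z each as a share of 2 cm, from -1 to 1, then the turn, a rotation vector about the tool's x, y, z each as a share of 5 degrees, from -1 to 1. In form: dx dy dz wx wy wz; .... A call has exactly 8 rows; each row shifts and turns the commanded pose from where the row before left it, along the tool's axes as they then stand; what a row does not reach is not made up. A row lasts 1/10 s, in which the tool goes at most 50 mm and 8.59 degrees, less where a joint would pass 70% of its speed; a pose out of reach is approached as far as the arm can. A call with a number of a shift or a turn outside -1 to 1 is refused whole. A call with a gripper value outside its range is refused whole. OPENING is the gripper's target within -1 to 1 (shut at 1, half-way at 0, fully open at -1), set as the call begins (- or left out, the last holds). The fingers move at their own pace and stop on an object; FORCE is the grip in N (left out, the last holds). Time passes only in rows, so rows that do not move let the fingers close, or fill a call up. It gives the time, the measured TCP pose, the force, the opening and the grip force at its end, in the units of the state.
- monitor.read_state(): the state, without advancing time (a new reading comes with each control period).
- vision.capture(name): name is "scene" or "top" or "wrist"; returns a dict with "color" (420x560x3 uint8, red, green, blue), "fx", "fy", "cx", "cy" (pixels), "pose" (4x4, takes a point from camera to world coordinates). Camera axes: x right, y down, z forward; pixel columns grow to the right and rows downward; lengths in m; the calibration is good to about 2 mm. The wrist camera is an equidistant fisheye: a pixel r from the principal point sees the ray r / f radians off the axis. A picture is of the moment at which its call begins. There is no depth.
- job.hand_in(): hands the job in; it is judged then, once.
The state is a dict: "time_s": time; "joint_positions": joint angles; "joint_vel": joint speeds; "tau": joint torques, N m; "tool_pos": TCP position; "orientation": TCP orientation; "wrist_force": force on the tool from outside, world axes, zero at the start; "wrist_torque": the same for the moment, N m; "finger_gap": opening from 0.0 (shut) to 1.0 (fully open); "finger_force": force on a finger pad.
Only numpy, scipy, OpenCV 4.12 (cv2) and the standard library are available. Lean on these libraries where they do the work, as an engineer would, in place of code of your own. Each camera call takes 0.05 s, during which the arm holds its last target. There are 200 camera calls.

## Working session

There is one attempt and no reset: what is moved stays moved. The work goes in short steps, Python scripts to look and compute and a shell command to move; the robot and the scene stay as the last step left them, time stands still between calls to the robot, and variables do not carry over. Pictures are saved under pics/ and viewed, at most 16 in all, crops included, and the job is handed in when it is done.

```bash
ls; mkdir -p pics; python3 - <<'E'
from rig import monitor, vision, robot
import cv2
print(robot.finger_overhang, monitor.read_state())
for n in("scene","top","wrist"):
    c=vision.capture(n); cv2.imwrite(f"pics/{n}0.png",c["color"][:,:,::-1]); print(n,c["fx"],c["fy"],c["cx"],c["cy"],c["pose"].round(4).tolist() if hasattr(c["pose"],"round") else c["pose"])
E
```

```text
pics
0.022 {'time_s': 0.0, 'joint_positions': array([-1.40024249,  0.53716967, -0.00439611,  1.53883637,  0.00260251,
        1.06729319, -0.07119616]), 'joint_vel': array([ 0.00201774, -0.00170704, -0.00161066,  0.00096747,  0.00015258,
        0.00100259, -0.00120271]), 'tau': array([ 2.17199872e-04, -5.70992017e+01,  9.90750454e-01, -2.51607156e+01,
       -5.62708941e-02,  1.80173898e-02,  1.69810428e-04]), 'tool_pos': array([0.15236343, 0.63131384, 0.25985151]), 'orientation': array([ 1.18080553e-01,  9.93003655e-01, -8.50174461e-04, -2.61655936e-05]), 'wrist_force': array([-0.34823894, -0.03435844, -0.19548006]), 'wrist_torque': array([ 0.00502376, -0.0492994 ,  0.00730539]), 'finger_force': 0.0, 'finger_gap': 1.0031755516379761}
scene 524.7338839534034 524.7338839534034 275.4927922496192 205.73895094482364 [[0.7493, -0.356, 0.5584, -0.0711], [-0.662, -0.3804, 0.6458, -0.6867], [-0.0175, -0.8535, -0.5207, 0.5808], [0.0, 0.0, 0.0, 1.0]]
top 383.3105538157373 383.3105538157373 281.08540339859786 207.48372351381926 [[-0.1047, -0.9714, 0.213, 0.2916], [-0.9945, 0.103, -0.019, -0.0488], [-0.0035, -0.2138, -0.9769, 0.9469], [0.0, 0.0, 0.0, 1.0]]
wrist 325.19226210127806 325.19226210127806 272.47681959175287 209.44521278307369 [[0.2342, 0.9302, 0.2826, 0.0787], [0.9722, -0.2235, -0.0703, 0.6501], [-0.0022, 0.2912, -0.9567, 0.3833], [0.0, 0.0, 0.0, 1.0]]
```

View pics/scene0.png

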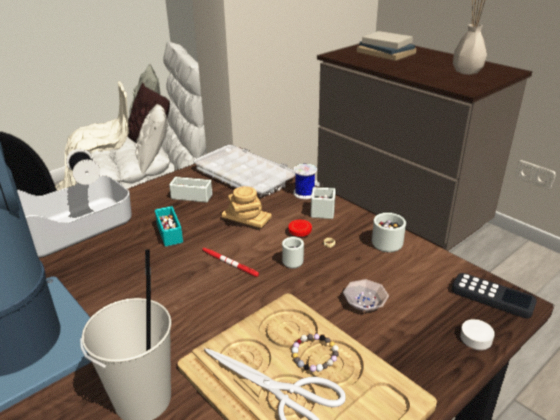

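View pics/top0.png

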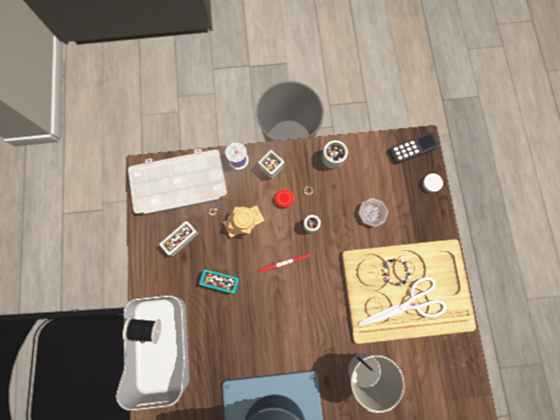

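The scene view shows the pile at about (244,208), and pots oblong (191,189), square (323,203), large (389,232) and small (292,252). In the top view they are the pile (242,221), oblong (178,239), square (271,164), large (335,154), small (312,224), with the dish at (372,212). The turquoise pot and red lid are the decoys.

```bash
cat > h.py <<'E'
import numpy as np, cv2
from rig import monitor, vision
def ray(c,u,v,wrist=False):
    x=(u-c["cx"])/c["fx"]; y=(v-c["cy"])/c["fy"]
    if wrist:
        r=np.hypot(x,y); s=np.sin(r)/r if r>1e-9 else 1; d=np.array([x*s,y*s,np.cos(r)])
    else: d=np.array([x,y,1])
    P=np.array(c["pose"]); return P[:3,3],P[:3,:3]@d
def at(c,u,v,z,w=False):
    o,d=ray(c,u,v,w); return o+d*(z-o[2])/d[2]
def proj(c,p,w=False):
    P=np.array(c["pose"]); q=(np.atleast_2d(p)-P[:3,3])@P[:3,:3]
    if w:
        n=np.hypot(q[:,0],q[:,1]); th=np.arctan2(n,q[:,2]); s=th/np.maximum(n,1e-9)
        a=q[:,:2]*s[:,None]
    else: a=q[:,:2]/q[:,2:]
    return a*c["fx"]+[c["cx"],c["cy"]]
def tri(rs):
    A=0;b=0
    for o,d in rs:
        d=d/np.linalg.norm(d); M=np.eye(3)-np.outer(d,d); A=A+M; b=b+M@o
    p=np.linalg.solve(A,b); return p,[np.linalg.norm(np.cross(p-o,d/np.linalg.norm(d))) for o,d in rs]
E
python3 - <<'E'
from h import *
c=vision.capture("top"); s=vision.capture("scene")
for n,a,b in [("pile",(242,219),(244,193)),("obl",(178,238),(191,184)),("sq",(271,162),(323,195)),("lg",(335,150),(389,222)),("sm",(312,222),(292,243)),("dish",(372,212),(366,294))]:
    p,e=tri([ray(c,*a),ray(s,*b)]); print(n,p.round(4),np.round(e,4),np.hypot(p[0],p[1]).round(3))
a=c["color"][135:300,130:400,::-1]; b=s["color"][150:280,150:420,::-1]
o=lambda i:cv2.resize(i,None,fx=2.95,fy=2.95,interpolation=cv2.INTER_CUBIC)
cv2.imwrite("pics/tc.png",o(a));cv2.imwrite("pics/sc.png",o(b))
E
```

```text
pile [0.4656 0.0277 0.0677] [0.0001 0.0001] 0.466
obl [0.4431 0.1875 0.0318] [0.0006 0.0006] 0.481
sq [ 0.6059 -0.0532  0.0419] [0.0007 0.0007] 0.608
lg [ 0.6168 -0.2131  0.0484] [0.0021 0.0021] 0.653
sm [ 0.4442 -0.1353  0.0437] [0.0015 0.0015] 0.464
dish [ 0.4601 -0.2903  0.0154] [0.0007 0.0007] 0.544
```

View pics/tc.png

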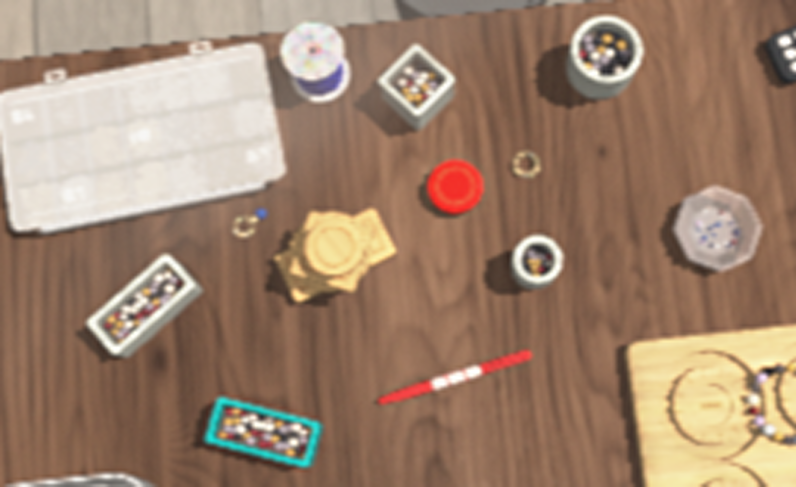

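View pics/wrist0.png

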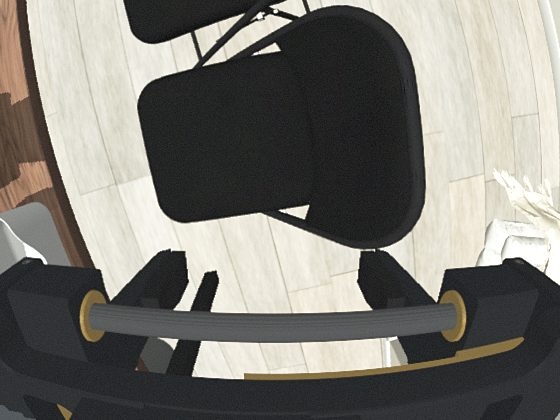

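The top crop shows the pile at crop (330,248) with the small lid on top. The oblong pot's long axis runs about 40° off horizontal, and the square pot is turned about 45°. The wrist view shows only floor at the moment. I'll move the tool over the pile.

```bash
R='-0.7 -0.8 0 0 0 0;-0.7 -0.8 0 0 0 0;-0.7 -0.8 0 0 0 0;-0.7 -0.8 0 0 0 0;-0.7 -0.8 0 0 0 0;-0.7 -0.8 0 0 0 0;-0.7 -0.8 0 0 0 0;-0.7 -0.8 0 0 0 0'; python3 -m pendant '-0.7 -0.8 0 0 0 0;-0.7 -0.8 0 0 0 0;-0.7 -0.8 0 0 0 0;-0.7 -0.8 0 0 0 0;-0.7 -0.8 0 0 0 0;-0.7 -0.8 0 0 0 0;-0.7 -0.8 0 0 0 0;-0.7 -0.8 0 0 0 0'
```

```text
time_s: 1.05
tool_pos: [0.2317, 0.4803, 0.2607]
orientation: [0.118, 0.993, -0.0, 0.0]
wrist_force: [0.2, -0.2, 0.3]
finger_gap: 0.998
finger_force: 0.0
```

```bash
python3 -m pendant '-0.7 -0.8 0 0 0 0;-0.7 -0.8 0 0 0 0;-0.7 -0.8 0 0 0 0;-0.7 -0.8 0 0 0 0;-0.7 -0.8 0 0 0 0;-0.7 -0.8 0 0 0 0;-0.7 -0.8 0 0 0 0;-0.7 -0.8 0 0 0 0' >/dev/null; python3 -m pendant '-0.7 -0.8 0 0 0 0;-0.7 -0.8 0 0 0 0;-0.7 -0.8 0 0 0 0;-0.7 -0.8 0 0 0 0;-0.7 -0.8 0 0 0 0;-0.7 -0.8 0 0 0 0;-0.7 -0.8 0 0 0 0;-0.7 -0.8 0 0 0 0'; python3 -m pendant '-0.7 -0.8 0 0 0 0;-0.7 -0.8 0 0 0 0;-0.7 -0.8 0 0 0 0;-0.7 -0.8 0 0 0 0;-0.7 -0.8 0 0 0 0;-0.7 -0.8 0 0 0 0;-0.7 -0.8 0 0 0 0;0 0 0 0 0 0'; python3 - <<'E'
from h import *
w=vision.capture("wrist"); i=w["color"][:,:,::-1]
cv2.imwrite("pics/w1.png",cv2.resize(i,None,fx=1.42,fy=1.42,interpolation=cv2.INTER_CUBIC))
import pickle; pickle.dump(w,open("w1.pkl","wb"))
print(monitor.read_state()["joint_positions"].round(2), np.round(w["pose"],3))
E
```

```text
time_s: 2.65
tool_pos: [0.3894, 0.179, 0.2608]
orientation: [0.118, 0.993, 0.0, 0.0]
wrist_force: [0.1, -0.3, 0.2]
finger_gap: 1.002
finger_force: 0.0
time_s: 3.45
tool_pos: [0.459, 0.0454, 0.2609]
orientation: [0.12, 0.993, -0.0, 0.001]
wrist_force: [-0.4, 0.9, 0.2]
finger_gap: 1.0
finger_force: 0.0
[-0.5   0.22  0.34  2.04 -0.09  0.9   1.22] [[ 0.238  0.929  0.284  0.385]
 [ 0.971 -0.227 -0.071  0.064]
 [-0.001  0.292 -0.956  0.384]
 [ 0.     0.     0.     1.   ]]
```

View pics/w1.png

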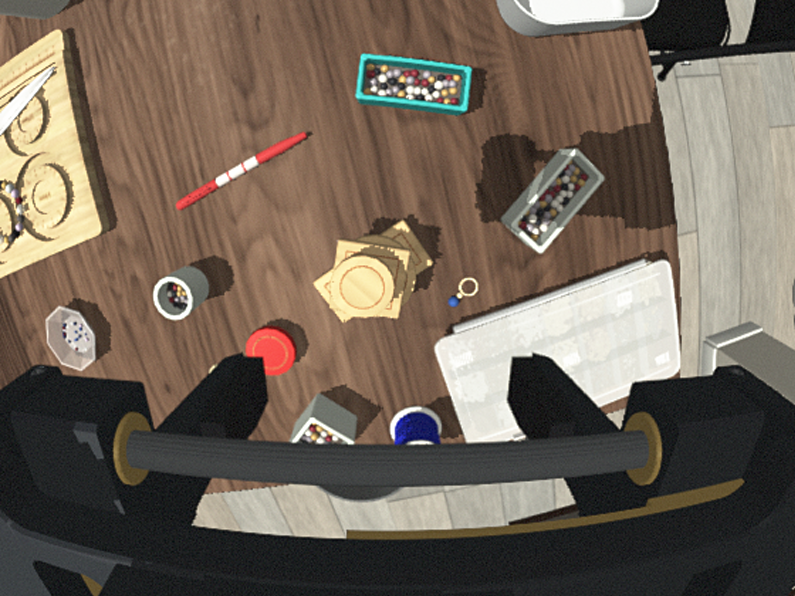

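The wrist view (scaled 1.42x) shows the small lid's top at (362,286) and square lid corners at (337,242) and (413,250). Oblong lid corners are at (402,221) and (432,262). The oblong pot's rim corners are (570,150), (604,180), (541,250) and (503,217), and the small pot's mouth is at (173,298).

```bash
cat > m.py <<'E'
from h import *
import pickle
w=pickle.load(open("w1.pkl","rb")); t=vision.capture("top")
W=lambda u,v,z:at(w,u/1.42,v/1.42,z,True)
T=lambda u,v,z:at(t,u/2.95+130,v/2.95+135,z)
RW=lambda u,v:ray(w,u/1.42,v/1.42,True); RT=lambda u,v:ray(t,u/2.95+130,v/2.95+135)
for n,a,b in [("lid_s",(362,286),(330,247)),("pot_s",(173,298),(537,258)),("potO",(553.5,200),(142,303)),
   ("sqLid cornerA",(337,242),(345,300)if 0 else(355,291))]:
    p,e=tri([RW(*a),RT(*b)]); print(n,p.round(4),np.round(e,4))
yaw=lambda p,q:np.degrees(np.arctan2(q[1]-p[1],q[0]-p[0])).round(1)
c=[W(*k,.036) for k in [(570,150),(604,180),(541,250),(503,217)]]
print("potO",np.mean(c,0),"sides",[np.linalg.norm(c[i]-c[i-1]).round(4) for i in range(4)],"yaw",yaw(c[0],c[3]),yaw(c[1],c[2]))
c=[T(*k,.036) for k in [(167,254),(201,289),(124,348),(86,320)]]
print("potO T",np.mean(c,0),"yaw",yaw(c[0],c[3]))
c=[T(*k,.046) for k in [(415,45),(455,82),(419,117),(379,86)]]
print("potSq T",np.mean(c,0),"sides",[np.linalg.norm(c[i]-c[i-1]).round(4) for i in range(4)],[yaw(c[i-1],c[i]) for i in range(4)])
c=[W(*k,.054) for k in [(337,242),(413,250),(342,320)]]
print("lidSq W",(c[1]+c[2])/2,np.linalg.norm(c[0]-c[1]),np.linalg.norm(c[0]-c[2]),yaw(c[0],c[1]),yaw(c[0],c[2]))
c=[W(*k,.018) for k in [(402,221),(432,262)]]
print("lidO W",c,np.linalg.norm(c[0]-c[1]),yaw(*c))
print("lg",T(606,49,.052))
E
python3 m.py
```

```text
lid_s [0.464  0.027  0.0783] [0.0001 0.0001]
pot_s [ 0.4451 -0.1365  0.0393] [0. 0.]
potO [0.4459 0.192  0.0139] [0.0003 0.0003]
sqLid cornerA [0.4341 0.013  0.0429] [0.001 0.001]
potO [0.44144934 0.18635439 0.036     ] sides [np.float64(0.077), np.float64(0.0382), np.float64(0.0787), np.float64(0.0417)] yaw -57.7 -55.0
potO T [0.44270602 0.18413814 0.036     ] yaw 124.8
potSq T [ 0.60257604 -0.05419172  0.046     ] sides [np.float64(0.047), np.float64(0.047), np.float64(0.0428), np.float64(0.0432)] [np.float64(-45.5), np.float64(-140.3), np.float64(129.5), np.float64(45.1)]
lidSq W [0.47251618 0.03461942 0.054     ] 0.05563318876705955 0.06018877639712036 70.0 -11.8
lidO W [array([0.43483981, 0.06402914, 0.018     ]), array([0.47323828, 0.08003526, 0.018     ])] 0.04160093613450766 22.6
lg [ 0.61293743 -0.21427304  0.052     ]
```

```bash
cat > go.py <<'E'
import sys, numpy as np
from h import *
from scipy.spatial.transform import Rotation as Ro
s=monitor.read_state(); R=Ro.from_quat(s["orientation"]); m=R.as_matrix()
yaw=lambda: np.degrees(np.arctan2(m[1,1],m[0,1]))
print("t",round(s["time_s"],2),"pos",s["tool_pos"].round(4),"y-axis yaw",yaw().round(1),"tilt",np.degrees(m[:2,2]).round(2),"gap mm",round(s["finger_gap"]*88,1),"j",s["joint_positions"].round(2))
a=[float(x) for x in sys.argv[1:]]
if a:
    d=m.T@(np.array(a[:3])-s["tool_pos"]); print("tool shift in 2cm rows",(d/.02).round(2))
    if len(a)>3:
        k=(a[3]-yaw()+90)%180-90; print("turn about tool z in 5deg rows",round(-k/5,2))
E
python3 go.py 0.4645 0.027 0.079
```

```text
t 3.55 pos [0.4578 0.0481 0.2606] y-axis yaw 76.4 tilt [-0.02  0.01] gap mm 88.3 j [-0.5   0.22  0.34  2.04 -0.09  0.9   1.22]
tool shift in 2cm rows [-0.57 -0.95  9.08]
```

```bash
python3 -m pendant '-0.1 -0.17 1 0 0 0;-0.1 -0.17 1 0 0 0;-0.1 -0.17 1 0 0 0;-0.1 -0.17 1 0 0 0;-0.1 -0.17 1 0 0 0;-0.07 -0.1 1 0 0 0;0 0 0.6 0 0 0;0 0 0 0 0 0' >/dev/null; python3 go.py 0.4645 0.027 0.079; python3 - <<'E'
from h import *
import pickle
w=vision.capture("wrist");pickle.dump(w,open("w2.pkl","wb"))
cv2.imwrite("pics/w2.png",cv2.resize(w["color"][120:400,130:420,::-1],None,fx=2,fy=2,interpolation=cv2.INTER_CUBIC))
E
```

```text
t 4.35 pos [0.4634 0.0276 0.1276] y-axis yaw 76.5 tilt [-0.17 -0.  ] gap mm 87.9 j [-0.39  0.45  0.28  2.13 -0.22  0.59  1.39]
tool shift in 2cm rows [-0.07 -0.01  2.43]
```

View pics/w2.png

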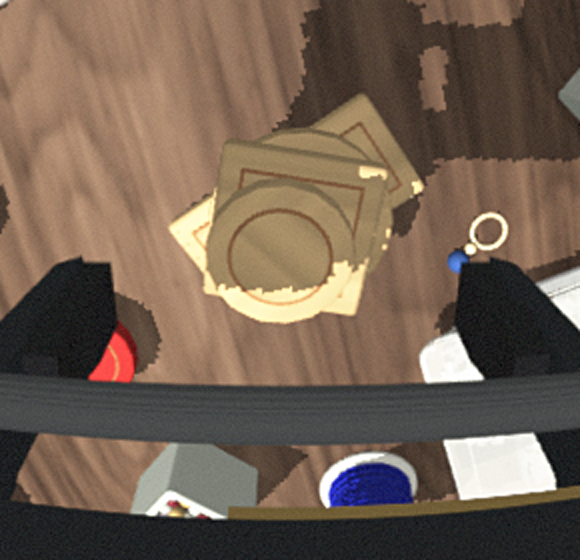

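Close view (2x crop): small lid centre at (281,251), square lid corners (223,141), (390,172), (355,316) and (205,292). Oblong lid corners are (363,95), (422,187) and (170,230). Nothing is in the fingers' way.

```bash
cat > m2.py <<'E'
from h import *
import pickle
w1=pickle.load(open("w1.pkl","rb"));w=pickle.load(open("w2.pkl","rb"))
W=lambda u,v,z:at(w,u/2+130,v/2+120,z,True)
yaw=lambda p,q:np.degrees(np.arctan2(q[1]-p[1],q[0]-p[0])).round(1)
R2=lambda u,v:ray(w,u/2+130,v/2+120,True); R1=lambda u,v:ray(w1,u/1.42,v/1.42,True)
for n,a,b in [("small",(281,251),(362,286)),("sqA",(223,141),(337,242)),("oblA",(363,95),(402,221)),("oblB",(422,187),(432,262))]:
    print(n,[x.round(4) if hasattr(x,"round") else np.round(x,4) for x in tri([R2(*a),R1(*b)])])
print("small",W(281,251,.072))
c=[W(*k,.054) for k in [(223,141),(390,172),(355,316),(205,292)]]
print("sq",(c[0]+c[2])/2,(c[1]+c[3])/2,[np.linalg.norm(c[i]-c[i-1]).round(4) for i in range(4)],yaw(c[0],c[1]),yaw(c[3],c[2]),yaw(c[0],c[3]),yaw(c[1],c[2]))
c=[W(*k,.018) for k in [(363,95),(422,187),(170,230)]]
print("ob",(c[1]+c[2])/2,np.linalg.norm(c[0]-c[1]),np.linalg.norm(c[0]-c[2]),np.linalg.norm(c[1]-c[2]),yaw(c[0],c[1]),yaw(c[0],c[2]))
E
python3 m2.py
```

```text
small [array([0.4675, 0.0256, 0.0638]), array([0.0004, 0.0004])]
sqA [array([0.439 , 0.0097, 0.0166]), array([0.0006, 0.0006])]
oblA [array([0.4347, 0.0643, 0.0159]), array([0.0005, 0.0005])]
oblB [array([0.4737, 0.0798, 0.017 ]), array([0.0003, 0.0003])]
small [0.46409302 0.02681812 0.072     ]
sq [0.466304   0.02994543 0.054     ] [0.46686618 0.03057251 0.054     ] [np.float64(0.0531), np.float64(0.0537), np.float64(0.0525), np.float64(0.0521)] 65.7 66.3 -21.9 -23.7
ob [0.47081454 0.03025154 0.018     ] 0.04244836785527457 0.0900674394517191 0.09850786771845062 20.7 -67.7
```

```bash
python3 -m pendant '-0.02 0.04 0.8 0 0 0;0 0 0.8 0 0 0;0 0 0.8 0 0 0;0 0 0 0 0 0;0 0 0 0 0 0;0 0 0 0 0 0;0 0 0 0 0 0;0 0 0 0 0 0' >/dev/null;python3 go.py; python3 -m pendant '0 0 0 0 0 0;0 0 0 0 0 0;0 0 0 0 0 0;0 0 0 0 0 0;0 0 0 0 0 0;0 0 0 0 0 0;0 0 0 0 0 0;0 0 0 0 0 0' 1 10; python3 go.py .4447 -.136 0.12
```

```text
t 5.2 pos [0.4657 0.0276 0.0813] y-axis yaw 76.4 tilt [0.06 0.01] gap mm 88.3 j [-0.35  0.55  0.24  2.14 -0.27  0.49  1.43]
time_s: 6.0
tool_pos: [0.4652, 0.0274, 0.0807]
orientation: [0.118, 0.993, -0.0, -0.0]
wrist_force: [-0.4, -0.2, -0.4]
finger_gap: 0.517
finger_force: 10.0
t 6.0 pos [0.4652 0.0274 0.0807] y-axis yaw 76.4 tilt [-0. -0.] gap mm 45.5 j [-0.35  0.55  0.24  2.14 -0.27  0.48  1.43]
tool shift in 2cm rows [-0.92 -8.18 -1.96]
```

```bash
python3 -m pendant '0 0 -1 0 0 0;0 0 -1 0 0 0;-0.1 -0.6 -1 0 0 0;-0.1 -1 0 0 0 0;-0.1 -1 0 0 0 0;-0.1 -1 0 0 0 0;0 -0.4 0 0 0 0;0 0 0 0 0 0' ;python3 go.py .446 -.136 0.071;  python3 - <<'E'
from h import *
import pickle
w=vision.capture("wrist");pickle.dump(w,open("w3.pkl","wb"))
cv2.imwrite("pics/w3.png",cv2.resize(w["color"][:,:,::-1],None,fx=1.42,fy=1.42,interpolation=cv2.INTER_CUBIC))
E
```

```text
time_s: 6.8
tool_pos: [0.4539, -0.053, 0.1407]
orientation: [0.119, 0.993, -0.0, -0.0]
wrist_force: [0.7, 0.8, -0.8]
finger_gap: 0.517
finger_force: 10.0
t 6.8 pos [ 0.4539 -0.053   0.1407] y-axis yaw 76.3 tilt [-0.01 -0.01] gap mm 45.5 j [-0.23  0.42  0.3   2.14 -0.21  0.61  1.55]
tool shift in 2cm rows [-0.6  -4.12  3.49]
```

View pics/w3.png

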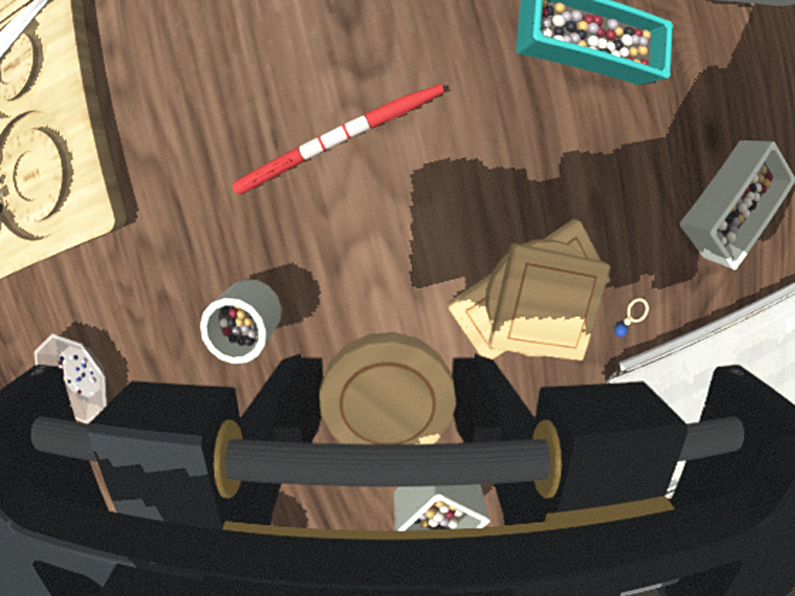

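The lid is level in the jaws with its top centre at (388,402). The small pot's rim centre is at (234,330), and the rest of the pile is still stacked.

```bash
python3 - <<'E'
from h import *
import pickle
w1=pickle.load(open("w1.pkl","rb"));w3=pickle.load(open("w3.pkl","rb")); t=vision.capture("top")
r1=ray(w1,173/1.42,298/1.42,True);r3=ray(w3,234/1.42,330/1.42,True);rt=ray(t,537/2.95+130,258/2.95+135)
print(tri([r1,r3]),tri([r1,r3,rt]))
for c,u,v in((w1,173,298),(w3,234,330)): print(at(c,u/1.42,v/1.42,.044,True))
print("lid",at(w3,388/1.42,402/1.42,.132,True))
E
```

```text
(array([ 0.44417669, -0.13401382,  0.04313651]), [np.float64(0.0003178142094594045), np.float64(0.00031781420945937056)]) (array([ 0.44518852, -0.13640383,  0.03866101]), [np.float64(0.00042113400475403303), np.float64(0.0005773891010890732), np.float64(0.0001722694334012792)])
[ 0.44426596 -0.13378032  0.044     ]
[ 0.44367232 -0.133375    0.044     ]
lid [ 0.45411414 -0.05204179  0.132     ]
```

```bash
python3 -m pendant '-0.1 -0.8 0 0 0 0;-0.1 -0.9 0.2 0 0 0;-0.1 -0.9 0.4 0 0 0;-0.1 -0.8 0.4 0 0 0;-0.06 -0.68 0.4 0 0 0;0 0 0.4 0 0 0;0 0 0 0 0 0;0 0 0 0 0 0' ;python3 go.py .4437 -.1345 0.064
```

```text
time_s: 7.7
tool_pos: [0.4443, -0.1323, 0.1046]
orientation: [0.117, 0.993, 0.0, -0.0]
wrist_force: [0.2, 0.4, -0.0]
finger_gap: 0.517
finger_force: 10.0
t 7.7 pos [ 0.4443 -0.1323  0.1046] y-axis yaw 76.5 tilt [-0.02  0.04] gap mm 45.5 j [-0.03  0.5   0.27  2.14 -0.26  0.54  1.77]
tool shift in 2cm rows [ 0.   -0.12  2.03]
```

```bash
python3 -m pendant '0 -0.06 0.4 0 0 0;0 0 0.5 0 0 0;0 0 0.4 0 0 0;0 0 0.4 0 0 0;0 0 0.3 0 0 0;0 0 0.1 0 0 0;0 0 0 0 0 0;0 0 0 0 0 0' ;python3 go.py .4437 -.1345 0.063
```

```text
time_s: 8.5
tool_pos: [0.4438, -0.135, 0.0626]
orientation: [0.118, 0.993, -0.0, 0.0]
wrist_force: [0.3, -0.8, -1.0]
finger_gap: 0.514
finger_force: 10.0
t 8.5 pos [ 0.4438 -0.135   0.0626] y-axis yaw 76.4 tilt [ 0.01 -0.  ] gap mm 45.2 j [ 0.01  0.58  0.23  2.14 -0.29  0.44  1.81]
tool shift in 2cm rows [ 0.01  0.02 -0.02]
```

```bash
python3 -m pendant '0 0 0 0 0 0;0 0 0 0 0 0;0 0 0 0 0 0;0 0 0 0 0 0;0 0 -0.5 0 0 0;0 0 -1 0 0 0;0 0 -1 0 0 0;0 0 -1 0 0 0' -0.8 ; python3 - <<'E'
from h import *
import pickle
w=vision.capture("wrist");pickle.dump(w,open("w4.pkl","wb"))
cv2.imwrite("pics/w4.png",cv2.resize(w["color"][:,:,::-1],None,fx=1.42,fy=1.42,interpolation=cv2.INTER_CUBIC))
E
python3 go.py .4664 .0302 0.11 66
```

```text
time_s: 9.3
tool_pos: [0.4437, -0.1349, 0.1341]
orientation: [0.118, 0.993, 0.0, 0.0]
wrist_force: [0.3, 0.2, 0.1]
finger_gap: 0.897
finger_force: 0.0
t 9.35 pos [ 0.4453 -0.1354  0.1366] y-axis yaw 76.4 tilt [ 0.24 -0.03] gap mm 79.2 j [-0.05  0.44  0.31  2.12 -0.23  0.61  1.75]
tool shift in 2cm rows [0.93 8.3  1.33]
turn about tool z in 5deg rows 2.08
```

View pics/w4.png

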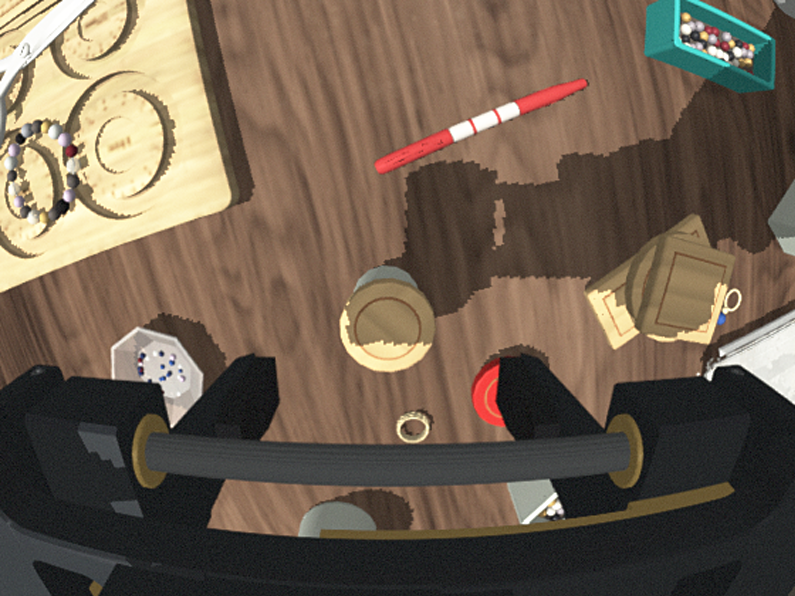

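The small lid sits flat on its pot at (388,325). The rest of the pile is intact, the dish is untouched, and the square lid is on top at about (690,290). Now for the square lid.

```bash
python3 -m pendant '0.1 0.9 0 0 0 0;0.1 1 0 0 0 0;0.1 1 0 0 0 0;0.1 1 0 0 0 0;0.1 1 0 0 0 0;0.1 1 0 0 0 0;0.1 1 0 0 0 0;0.1 1 0 0 0 0' - >/dev/null; python3 -m pendant '0.1 0.4 0 0 0 0;0 0 0 0 0 0.7;0 0 0 0 0 0.7;0 0 0 0 0 0.7;0 0 0.5 0 0 0;0 0 0.5 0 0 0;0 0 0 0 0 0;0 0 0 0 0 0' >/dev/null; python3 go.py .4665 .0302 0.0627 66; python3 - <<'E'
from h import *
import pickle
w=pickle.load(open("w3.pkl","rb"))
c=[at(w,u/1.42,v/1.42,.054,True) for u,v in [(518,244),(609,262),(585,360),(490,350)]]
print((c[0]+c[2])/2,(c[1]+c[3])/2)
w=vision.capture("wrist");pickle.dump(w,open("w5.pkl","wb"))
cv2.imwrite("pics/w5.png",cv2.resize(w["color"][100:400,130:420,::-1],None,fx=2,fy=2,interpolation=cv2.INTER_CUBIC))
E
```

```text
t 10.95 pos [0.4648 0.0304 0.1122] y-axis yaw 65.9 tilt [-0.07 -0.02] gap mm 79.0 j [-0.42  0.49  0.32  2.13 -0.28  0.56  1.26]
tool shift in 2cm rows [-0.09  0.03  2.47]
turn about tool z in 5deg rows -0.01
[0.46623972 0.03093335 0.054     ] [0.46602956 0.0289284  0.054     ]
```

View pics/w5.png

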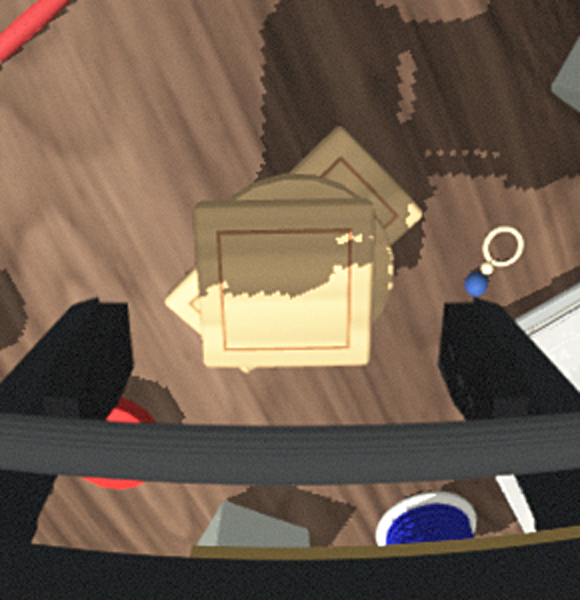

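The square lid is aligned with the jaws, corners at (194,202), (374,200), (370,365) and (205,366). The large lid's edges show at (290,176) and (392,280).

```bash
python3 - <<'E'
from h import *
import pickle
w=pickle.load(open("w5.pkl","rb"))
A=lambda u,v,z:at(w,u/2+130,v/2+100,z,True)
c=[A(*k,.054) for k in [(194,202),(374,200),(370,365),(205,366)]]
print((c[0]+c[2])/2,(c[1]+c[3])/2,[np.linalg.norm(c[i]-c[i-1]).round(4) for i in range(4)])
# large lid circle r=33 at z=.036 through edge points
from scipy.optimize import least_squares
q=np.array([A(*k,.036)[:2] for k in [(250,183),(290,176),(330,183),(386,245),(392,280)]])
r=least_squares(lambda p:np.hypot(*(q-p).T)-.033,[.467,.03]); print("large",r.x,r.fun.round(4))
E
python3 -m pendant '-0.06 0.03 0.8 0 0 0;0 0 0.8 0 0 0;0 0 0.85 0 0 0;0 0 0 0 0 0;0 0 0 0 0 0;0 0 0 0 0 0;0 0 0 0 0 0;0 0 0 0 0 0'>/dev/null; python3 -m pendant '0 0 0 0 0 0;0 0 0 0 0 0;0 0 0 0 0 0;0 0 0 0 0 0;0 0 0 0 0 0;0 0 0 0 0 0;0 0 0 0 0 0;0 0 0 0 0 0' 1 10; python3 go.py .605 -.0535 0.14
```

```text
[0.46605825 0.0307506  0.054     ] [0.46584291 0.03056323 0.054     ] [np.float64(0.0545), np.float64(0.0524), np.float64(0.0548), np.float64(0.053)]
large [0.4689041  0.03141695] [ 0.0004 -0.0001 -0.     -0.0005  0.0007]
time_s: 12.6
tool_pos: [0.4665, 0.0308, 0.0638]
orientation: [0.208, 0.978, 0.0, 0.0]
wrist_force: [-0.2, 0.5, 2.2]
finger_gap: 0.609
finger_force: 10.0
t 12.6 pos [0.4665 0.0308 0.0638] y-axis yaw 65.9 tilt [0. 0.] gap mm 53.6 j [-0.37  0.59  0.26  2.14 -0.34  0.45  1.3 ]
tool shift in 2cm rows [-8.04 -1.03 -3.81]
```

```bash
python3 -m pendant '0 0 -1 0 0 0;0 0 -1 0 0 0;0 0 -1 0 0 0;-1 -0.8 -0.8 0 0 0;-1 -0.8 0 0 0 0;-1 -0.8 0 0 0 0;-1 -0.8 0 0 0 0;-1 -0.8 0 0 0 0'>/dev/null; python3 -m pendant '-1 -0.8 0 0 0 0;-0.3 -0.1 0 0 0 0.8;0 0 0 0 0 0.8;0 0 0 0 0 0.8;0 0 0 0 0 0.8;0 0 0 0 0 0.8;0 0 0 0 0 0.8;0 0 0 0 0 0'>/dev/null; python3 - <<'E'
from h import *
import pickle
w=vision.capture("wrist");pickle.dump(w,open("w6.pkl","wb"))
cv2.imwrite("pics/w6.png",cv2.resize(w["color"][:,:,::-1],None,fx=1.42,fy=1.42,interpolation=cv2.INTER_CUBIC))
E
python3 go.py .605 -.0535 .14 42
```

```text
t 14.25 pos [ 0.5415 -0.11    0.1395] y-axis yaw 42.0 tilt [-0.02 -0.01] gap mm 53.5 j [-0.23  0.58  0.46  1.91 -0.37  0.74  1.18]
tool shift in 2cm rows [-0.03  4.25 -0.03]
turn about tool z in 5deg rows 0.01
```

View pics/w6.png

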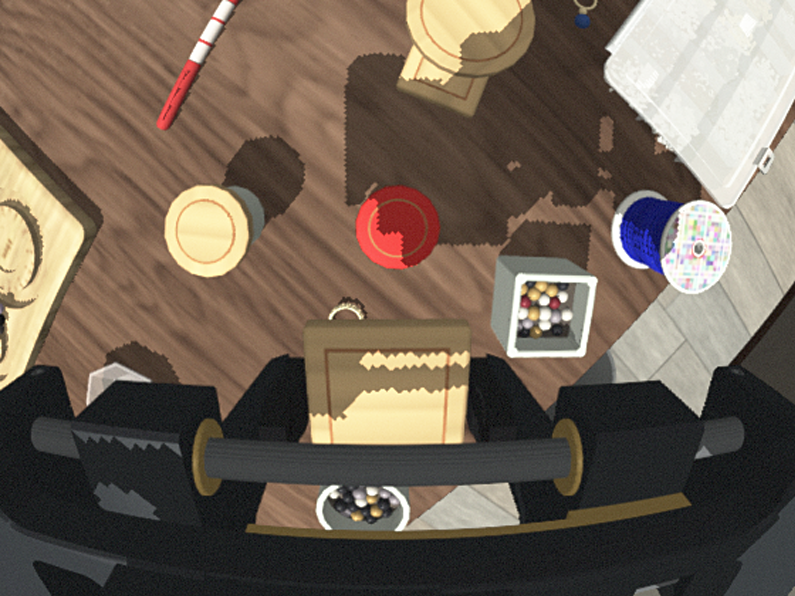

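The view shows the square pot's rim corners at (513,274), (596,275), (586,356) and (509,356), aligned with the held lid, whose upper corners are (305,320) and (470,320). The spool top is at (697,247), so I'll check its clearance. The large pot's rim lies behind the bar at about (363,508), and the large lid on the pile is at (470,18).

```bash
python3 - <<'E'
from h import *
import pickle
w=pickle.load(open("w6.pkl","rb")); t=vision.capture("top")
A=lambda u,v,z:at(w,u/1.42,v/1.42,z,True)
yaw=lambda p,q:np.degrees(np.arctan2(q[1]-p[1],q[0]-p[0])).round(1)
k=[(513,274),(596,275),(586,356),(509,356)]
c=[A(*q,.046) for q in k]
print((c[0]+c[2])/2,(c[1]+c[3])/2,[np.linalg.norm(c[i]-c[i-1]).round(4) for i in range(4)],yaw(c[0],c[1]),yaw(c[3],c[2]),yaw(c[3],c[0]),yaw(c[2],c[1]))
m=np.mean(k,0)
R=lambda u,v:ray(w,u/1.42,v/1.42,True); RT=lambda u,v:ray(t,u/2.95+130,v/2.95+135)
print("pot tri",tri([R(*m),RT(417,82)]))
print("spool top",tri([R(697,247),RT(313,52)]))
z=.1297; a,b=A(305,320,z),A(470,320,z); print("lid edge",a,b,np.linalg.norm(a-b),yaw(a,b))
y=np.array([np.cos(np.radians(42)),np.sin(np.radians(42))]); x=np.array([-y[1],y[0]])
print("lid centre",(a+b)[:2]/2-.027*x)
E
```

```text
[ 0.60578683 -0.05284384  0.046     ] [ 0.60565548 -0.05199102  0.046     ] [np.float64(0.0444), np.float64(0.0461), np.float64(0.0458), np.float64(0.0451)] 42.0 40.2 134.2 132.9
pot tri (array([ 0.59961186, -0.0533733 ,  0.055396  ]), [np.float64(0.0007966789612065068), np.float64(0.0007966789612064964)])
spool top (array([0.63171706, 0.0286991 , 0.06382114]), [np.float64(1.2361084027671537e-05), np.float64(1.2361084027621447e-05)])
lid edge [ 0.50375135 -0.10565408  0.1297    ] [ 0.5417431  -0.07150211  0.1297    ] 0.051085512472568456 42.0
lid centre [ 0.54081375 -0.108643  ]
```

```bash
python3 -m pendant '0 0.9 0 0 0 0;-0.04 0.9 0 0 0 0;0 0.9 0 0 0 0;0 0.9 0.2 0 0 0;0 0.7 0.6 0 0 0;0 0 0.8 0 0 0;0 0 0 0 0 0;0 0 0 0 0 0'>/dev/null;python3 go.py .606 -.053 .0658 42.4; python3 -m pendant '0 0 0.3 0 0 -0.1;0 0 0.4 0 0 0;0 0 0.4 0 0 0;0 0 0.4 0 0 0;0 0 0.4 0 0 0;0 0 0.2 0 0 0;0 0 0 0 0 0;0 0 0 0 0 0'; python3 go.py .606 -.053 .0658 42.4
```

```text
t 15.1 pos [ 0.6053 -0.0539  0.1072] y-axis yaw 41.9 tilt [-0.1  -0.03] gap mm 53.9 j [-0.29  0.7   0.43  1.77 -0.4   0.76  1.08]
tool shift in 2cm rows [0.01 0.06 2.07]
turn about tool z in 5deg rows -0.1
time_s: 15.9
tool_pos: [0.6062, -0.0533, 0.0656]
orientation: [0.403, 0.915, -0.0, 0.0]
wrist_force: [-0.4, -0.3, 0.5]
finger_gap: 0.611
finger_force: 10.0
t 15.9 pos [ 0.6062 -0.0533  0.0656] y-axis yaw 42.4 tilt [ 0. -0.] gap mm 53.8 j [-0.27  0.77  0.39  1.78 -0.43  0.68  1.11]
tool shift in 2cm rows [ 0.02  0.   -0.01]
turn about tool z in 5deg rows 0.01
```

```bash
python3 -m pendant '0 0 0 0 0 0;0 0 0 0 0 0;0 0 0 0 0 0;0 0 0 0 0 0;0 0 -0.5 0 0 0;0 0 -1 0 0 0;0 0 -1 0 0 0;0 0 -1 0 0 0' -0.9 ; python3 -m pendant '1 -0.3 0 0 0 0;1 -0.3 0 0 0 0;1 -0.3 0 0 0 0;1 -0.3 0 0 0 0;1 -0.3 0 0 0 0;1 -0.3 0 0 0 0;1 -0.3 0 0 0 0;0.7 -0.1 0 0 0 0.5' >/dev/null; python3 -m pendant '0 0 0.4 0 0 0.7;0 0 0.4 0 0 0.7;0 0 0.4 0 0 0.7;0 0 0.3 0 0 0.7;0 0 0 0 0 0.7;0 0 0 0 0 0.16;0 0 0 0 0 0;0 0 0 0 0 0'; python3 go.py .469 .0314 .045 21.5;python3 - <<'E'
from h import *
import pickle
w=vision.capture("wrist");pickle.dump(w,open("w7.pkl","wb"))
cv2.imwrite("pics/w7.png",cv2.resize(w["color"][:,:,::-1],None,fx=1.42,fy=1.42,interpolation=cv2.INTER_CUBIC))
E
```

```text
time_s: 16.7
tool_pos: [0.6062, -0.0533, 0.1372]
orientation: [0.403, 0.915, 0.0, 0.0]
wrist_force: [0.5, 0.8, -0.9]
finger_gap: 0.95
finger_force: 0.0
time_s: 18.3
tool_pos: [0.47, 0.0308, 0.1061]
orientation: [0.561, 0.828, 0.0, 0.0]
wrist_force: [0.3, 0.1, -0.1]
finger_gap: 0.949
finger_force: 0.0
t 18.3 pos [0.47   0.0308 0.1061] y-axis yaw 21.7 tilt [0.04 0.02] gap mm 83.5 j [-0.57  0.55  0.52  2.13 -0.49  0.58  0.67]
tool shift in 2cm rows [ 0.05 -0.04  3.06]
turn about tool z in 5deg rows 0.04
```

View pics/w7.png

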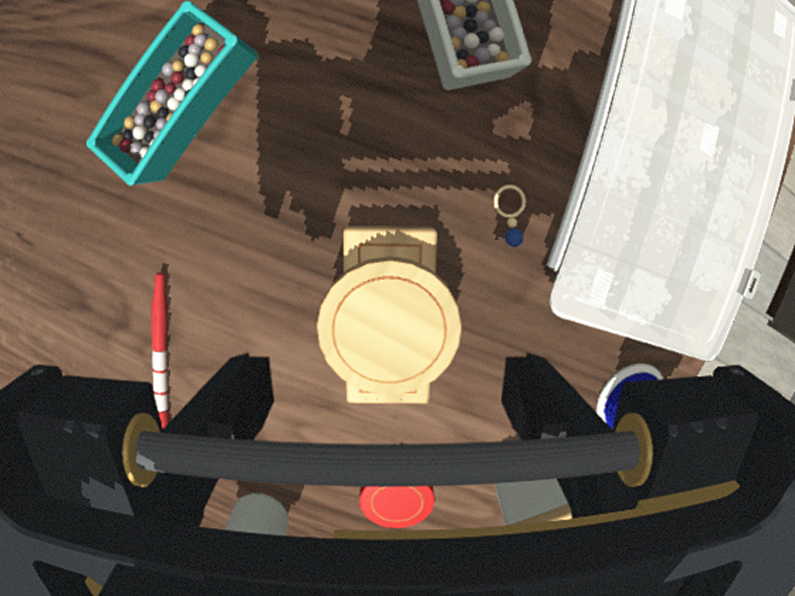

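The large lid is at (389,328), with oblong lid corners at (344,229), (437,227), (429,403) and (348,402), square to the jaws. The pen and the ring are clear of the fingers.

```bash
python3 - <<'E'
from h import *
import pickle
w=pickle.load(open("w7.pkl","rb"))
A=lambda u,v,z:at(w,u/1.42,v/1.42,z,True)
yaw=lambda p,q:np.degrees(np.arctan2(q[1]-p[1],q[0]-p[0])).round(1)
print("large",A(389.5,328,.036), np.linalg.norm(A(317,325,.036)-A(462,325,.036)))
print("inner ring",A(389.5,(277+383)/2,.036))
c=[A(*q,.018) for q in [(344,229),(437,227),(429,403),(348,402)]]
print("obl",(c[0]+c[2])/2,(c[1]+c[3])/2,[np.linalg.norm(c[i]-c[i-1]).round(4) for i in range(4)],yaw(c[0],c[1]),yaw(c[3],c[2]),yaw(c[3],c[0]),yaw(c[2],c[1]))
w=pickle.load(open("w6.pkl","rb"))
print("pot large?",A(363,508,.052))
E
python3 -m pendant '0.03 0 1 0 0 0;0 0 1 0 0 0;0 0 0.8 0 0 0;0 0 0.2 0 0 0;0 0 0 0 0 0;0 0 0 0 0 0;0 0 0 0 0 0;0 0 0 0 0 0' >/dev/null; python3 -m pendant '0 0 0 0 0 0;0 0 0 0 0 0;0 0 0 0 0 0;0 0 0 0 0 0;0 0 0 0 0 0;0 0 0 0 0 0;0 0 0 0 0 0;0 0 0 0 0 0' 1 10; python3 go.py .56 -.08 0.14
```

```text
large [0.46982416 0.03396203 0.036     ] 0.06532569007623949
inner ring [0.47018108 0.03307087 0.036     ]
obl [0.47117034 0.03054748 0.018     ] [0.47107604 0.03137649 0.018     ] [np.float64(0.0905), np.float64(0.043), np.float64(0.0922), np.float64(0.0426)] 23.0 20.9 111.3 111.1
pot large? [ 0.61162423 -0.20958011  0.052     ]
time_s: 19.95
tool_pos: [0.4697, 0.0314, 0.0458]
orientation: [0.562, 0.827, 0.0, 0.0]
wrist_force: [-0.4, 0.8, 4.1]
finger_gap: 0.748
finger_force: 10.0
t 19.95 pos [0.4697 0.0314 0.0458] y-axis yaw 21.6 tilt [0.01 0.01] gap mm 65.8 j [-0.49  0.66  0.41  2.14 -0.58  0.46  0.75]
tool shift in 2cm rows [-6.84  2.15 -4.71]
```

```bash
python3 -m pendant '0 0 -1 0 0 0;0 0 -1 0 0 0;0 0 -1 0 0 0;-0.5 0 -1 0 0 0;-1 -0.1 -0.7 0 0 0;-1 -0.1 0 0 0 0;-1 -0.1 0 0 0 0;-1 -0.1 0 0 0 0'>/dev/null; python3 -m pendant '-1 -0.1 0 0 0 0;-1 -0.1 0 0 0 0;-1 -0.1 0 0 0 0;-1 -0.2 0 0 0 0;-1 -0.2 0 0 0 0;-1 -0.2 0 0 0 0;-1 -0.2 0 0 0 0;-1 -0.2 0 0 0 0' >/dev/null;  python3 -m pendant '-1 -0.2 0 0 0 0;-0.6 0 0 0 0 0;0 0 0 0 0 0;0 0 0 0 0 0;0 0 0 0 0 0;0 0 0 0 0 0;0 0 0 0 0 0;0 0 0 0 0 0'; python3 go.py .6145 -.213 0.14; python3 - <<'E'
from h import *
import pickle
w=vision.capture("wrist");pickle.dump(w,open("w8.pkl","wb"))
cv2.imwrite("pics/w8.png",cv2.resize(w["color"][:,:,::-1],None,fx=1.42,fy=1.42,interpolation=cv2.INTER_CUBIC))
E
```

```text
time_s: 22.35
tool_pos: [0.5382, -0.2444, 0.1398]
orientation: [0.562, 0.827, 0.0, -0.0]
wrist_force: [-0.5, 0.5, -0.1]
finger_gap: 0.747
finger_force: 10.0
t 22.35 pos [ 0.5382 -0.2444  0.1398] y-axis yaw 21.7 tilt [0.   0.01] gap mm 65.7 j [-0.04  0.65  0.55  1.81 -0.46  0.8   1.11]
tool shift in 2cm rows [ 0.05  4.12 -0.01]
```

View pics/w8.png

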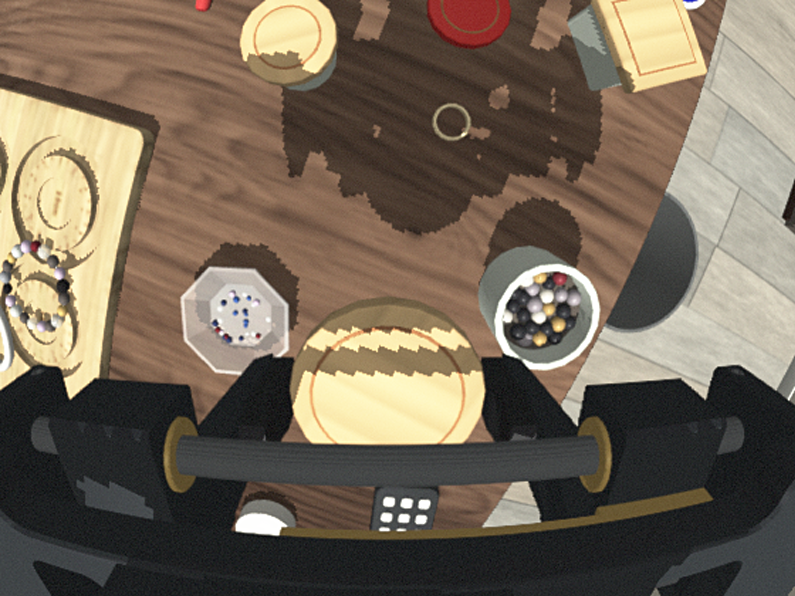

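The large pot's rim is centred at (547,316). The held lid has its ring top at (388,327), left at (311,385) and right at (466,385). The square lid is seated at (655,40), and the dish is undisturbed.

```bash
python3 - <<'E'
from h import *
import pickle
from scipy.optimize import least_squares
w7=pickle.load(open("w7.pkl","rb"));w=pickle.load(open("w8.pkl","rb"));t=vision.capture("top")
A=lambda u,v,z,c=w:at(c,u/1.42,v/1.42,z,True)
print("pot",A(547,316,.052),np.linalg.norm(A(494,316,.052)-A(600,316,.052)))
print(tri([ray(w,547/1.42,316/1.42,True),ray(t,606/2.95+130,49/2.95+135)]))
r=np.linalg.norm(A(333,330,.036,w7)-A(446,330,.036,w7))/2; print("ring r",r)
q=np.array([A(*k,.130)[:2] for k in [(388,327),(311,385),(466,385)]])
print(least_squares(lambda p:np.hypot(*(q-p).T)-r,[.538,-.244]).x)
E
```

```text
pot [ 0.61234398 -0.21264955  0.052     ] 0.05846187190956565
(array([ 0.61424982, -0.21416324,  0.04820805]), [np.float64(0.0007974588740667992), np.float64(0.0007974588740668682)])
ring r 0.025468584479094347
[ 0.53825897 -0.2434752 ]
```

```bash
python3 -m pendant '0 0.9 0 0 0 0;0.02 0.9 0 0 0 0;0 0.9 0 0 0 0;0 0.9 0.2 0 0 0;0 0.42 0.6 0 0 0;0 0 0.6 0 0 0;0 0 0 0 0 0;0 0 0 0 0 0'>/dev/null;python3 go.py .6127 -.2142 .0718; python3 -m pendant '0 0 0.4 0 0 0;0 0 0.4 0 0 0;0 0 0.4 0 0 0;0 0 0.4 0 0 0;0 0 0.3 0 0 0;0 0 0.1 0 0 0;0 0 0 0 0 0;0 0 0 0 0 0'; python3 go.py .6127 -.2142 .0718
```

```text
t 23.25 pos [ 0.6113 -0.2156  0.1111] y-axis yaw 21.6 tilt [-0.11 -0.01] gap mm 65.5 j [-0.08  0.78  0.52  1.66 -0.49  0.84  1.03]
tool shift in 2cm rows [0.04 0.09 1.96]
time_s: 24.05
tool_pos: [0.6126, -0.2148, 0.0719]
orientation: [0.562, 0.827, 0.0, -0.0]
wrist_force: [-1.7, 1.9, 2.8]
finger_gap: 0.742
finger_force: 10.0
t 24.05 pos [ 0.6126 -0.2148  0.0719] y-axis yaw 21.6 tilt [-0.03  0.02] gap mm 65.3 j [-0.06  0.83  0.49  1.67 -0.52  0.78  1.05]
tool shift in 2cm rows [0.02 0.02 0.  ]
```

```bash
python3 -m pendant '0 0 0 0 0 0;0 0 0 0 0 0;0 0 0 0 0 0;0 0 0 0 0 0;0 0 -0.5 0 0 0;0 0 -1 0 0 0;0 0 -1 0 0 0;0 0 -1 0 0 0' -0.9 ; python3 -m pendant '1 -0.2 0 0 0 0;1 -0.2 0 0 0 0;1 -0.2 0 0 0 0;1 -0.2 0 0 0 0;1 -0.2 0 0 0 0;1 -0.2 0 0 0 0;1 -0.2 0 0 0 0;1 -0.1 0 0 0 0' -0.6 >/dev/null; python3 - <<'E'
from h import *
w=vision.capture("wrist"); s=vision.capture("scene")
a=cv2.resize(w["color"][:,:,::-1],(400,300)); b=cv2.resize(s["color"][140:290,200:440,::-1],(400,300),interpolation=cv2.INTER_CUBIC)
cv2.imwrite("pics/chk.png",np.hstack([b,a]))
E
python3 -m pendant '1 -0.1 0 0 0 0;1 -0.1 0 0 0 0;1 -0.1 0 0 0 0;1 -0.1 0 0 0 0;1 -0.1 0 0 0 0;1 0 0 0 0 0;0 0 0.5 0 0 0;0 0 0 0 0 0' >/dev/null; python3 go.py .4711 .031 .0278 21.4
```

```text
time_s: 24.85
tool_pos: [0.6128, -0.215, 0.1432]
orientation: [0.562, 0.827, 0.0, 0.0]
wrist_force: [-0.1, -0.5, -0.9]
finger_gap: 0.953
finger_force: 0.0
t 26.55 pos [0.4726 0.0301 0.1312] y-axis yaw 21.6 tilt [-0.01 -0.04] gap mm 70.5 j [-0.61  0.51  0.57  2.12 -0.45  0.64  0.64]
tool shift in 2cm rows [ 0.07 -0.05  5.17]
turn about tool z in 5deg rows 0.05
```

View pics/chk.png

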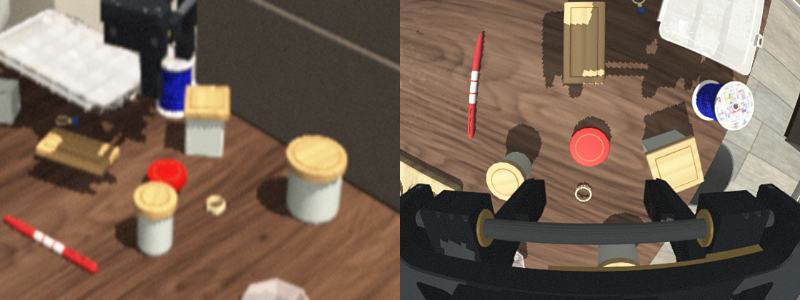

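Three lids are closed flat: small at (156,200), square at (208,105), large at (317,158). The oblong lid lies alone on the table. Now grasping the oblong lid.

```bash
python3 -m pendant '0.07 -0.05 1 0 0 0;0 0 1 0 0 0;0 0 1 0 0 0;0 0 1 0 0 0;0 0 0.7 0 0 0;0 0 0.45 0 0 0;0 0 0 0 0 0;0 0 0 0 0 0' >/dev/null; python3 -m pendant '0 0 0 0 0 0;0 0 0 0 0 0;0 0 0 0 0 0;0 0 0 0 0 0;0 0 0 0 0 0;0 0 0 0 0 0;0 0 0 0 0 0;0 0 0 0 0 0' 1 12; python3 go.py .4711 .031 .0278 21.4; python3 go.py .442 .186 .12 34
```

```text
time_s: 28.15
tool_pos: [0.4711, 0.0318, 0.0291]
orientation: [0.562, 0.827, 0.0, 0.0]
wrist_force: [-0.8, -0.1, 6.3]
finger_gap: 0.494
finger_force: 12.0
t 28.15 pos [0.4711 0.0318 0.0291] y-axis yaw 21.6 tilt [0.03 0.02] gap mm 43.5 j [-0.47  0.69  0.38  2.13 -0.61  0.42  0.78]
tool shift in 2cm rows [-0.04 -0.02  0.06]
turn about tool z in 5deg rows 0.05
t 28.15 pos [0.4711 0.0318 0.0291] y-axis yaw 21.6 tilt [0.03 0.02] gap mm 43.5 j [-0.47  0.69  0.38  2.13 -0.61  0.42  0.78]
tool shift in 2cm rows [ 7.7   1.49 -4.54]
turn about tool z in 5deg rows -2.47
```

```bash
python3 -m pendant '0 0 -0.8 0 0 0;0 0 -1 0 0 0;0 0 -1 0 0 0;0.5 0.6 -1 0 0 0;0.6 0.7 -1 0 0 0;0.6 0.7 -1 0 0 0;0.6 0.65 -0.2 0 0 0;0 0 0 0 0 -0.8' >/dev/null; python3 -m pendant '0 0 0 0 0 -0.8;0 0 0 0 0 -0.8;0 0 0 0 0 0;0 0 0 0 0 0;0 0 0 0 0 0;0 0 0 0 0 0;0 0 0 0 0 0;0 0 0 0 0 0'; python3 go.py .442 .186 .12 34;python3 - <<'E'
from h import *
import pickle
w=vision.capture("wrist");pickle.dump(w,open("w9.pkl","wb"))
cv2.imwrite("pics/w9.png",cv2.resize(w["color"][:,:,::-1],None,fx=1.42,fy=1.42,interpolation=cv2.INTER_CUBIC))
E
```

```text
time_s: 29.75
tool_pos: [0.5032, 0.094, 0.1487]
orientation: [0.472, 0.881, -0.0, 0.0]
wrist_force: [-1.5, -0.5, -1.4]
finger_gap: 0.497
finger_force: 12.0
t 29.75 pos [0.5032 0.094  0.1487] y-axis yaw 33.6 tilt [-0.   -0.01] gap mm 43.8 j [-0.69  0.52  0.54  2.01 -0.4   0.71  0.68]
tool shift in 2cm rows [ 5.53 -0.    1.43]
turn about tool z in 5deg rows -0.08
```

View pics/w9.png

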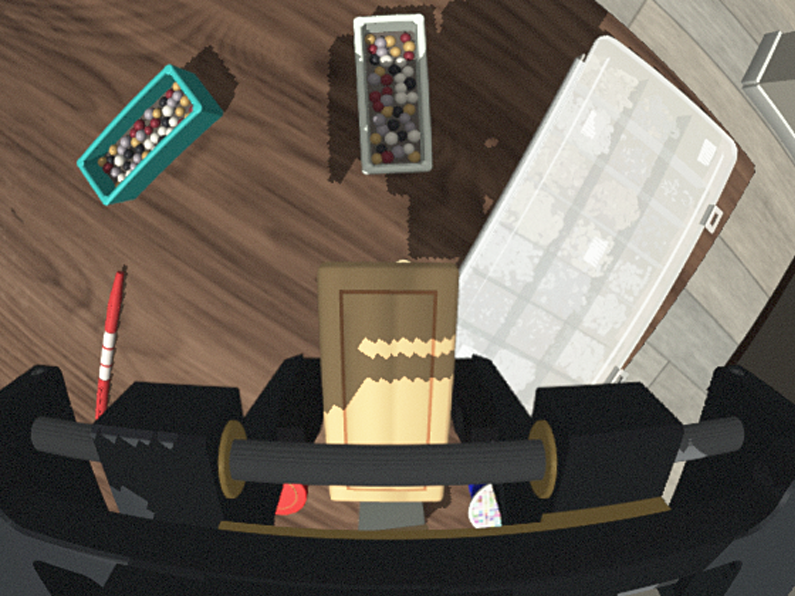

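The oblong pot's rim corners are at (354,17), (425,14), (432,170) and (362,174). The lid is held level with corners at (319,268), (459,266), (443,500) and (333,500). The clear bead box is to the right.

```bash
python3 - <<'E'
from h import *
import pickle
w=pickle.load(open("w9.pkl","rb"))
A=lambda u,v,z:at(w,u/1.42,v/1.42,z,True)
yaw=lambda p,q:np.degrees(np.arctan2(q[1]-p[1],q[0]-p[0])).round(1)
for n,z,k in [("pot",.036,[(354,17),(425,14),(432,170),(362,174)]),("lid",.1487-.0111,[(319,268),(459,266),(443,500),(333,500)])]:
    c=[A(*q,z) for q in k]
    print(n,(c[0]+c[2])/2,(c[1]+c[3])/2,[np.linalg.norm(c[i]-c[i-1]).round(4) for i in range(4)],yaw(c[0],c[1]),yaw(c[3],c[2]),yaw(c[3],c[0]),yaw(c[2],c[1]))
E
```

```text
pot [0.44360466 0.18902315 0.036     ] [0.44392027 0.18898341 0.036     ] [np.float64(0.083), np.float64(0.036), np.float64(0.0826), np.float64(0.0355)] 36.5 37.2 126.4 126.1
lid [0.50393949 0.09380298 0.1376    ] [0.50380612 0.09410018 0.1376    ] [np.float64(0.0902), np.float64(0.0422), np.float64(0.0909), np.float64(0.0421)] 34.5 33.6 123.5 123.5
```

```bash
python3 -m pendant '0.9 0.02 0 0 0 0;1 0.02 0 0 0 0;1 0.02 0 0 0 0;1 0.02 0 0 0 0;1 0.02 0 0 0 0;0.7 0.01 0 0 0 0;0 0 0.6 0 0 -0.27;0 0 0.6 0 0 -0.27'>/dev/null; python3 -m pendant '0 0 0.6 0 0 0;0 0 0.6 0 0 0;0 0 0 0 0 0;0 0 0 0 0 0;0 0 0 0 0 0;0 0 0 0 0 0;0 0 0 0 0 0;0 0 0 0 0 0'; python3 go.py .443 .1885 .0571 36.3
```

```text
time_s: 31.4
tool_pos: [0.4431, 0.1885, 0.1009]
orientation: [0.451, 0.892, 0.0, 0.0]
wrist_force: [0.2, 0.4, -0.8]
finger_gap: 0.496
finger_force: 12.0
t 31.4 pos [0.4431 0.1885 0.1009] y-axis yaw 36.3 tilt [0.02 0.02] gap mm 43.6 j [-0.87  0.56  0.46  2.1  -0.45  0.58  0.56]
tool shift in 2cm rows [ 0.   -0.01  2.19]
turn about tool z in 5deg rows 0.01
```

```bash
python3 -m pendant '0 0 0.4 0 0 0;0 0 0.5 0 0 0;0 0 0.4 0 0 0;0 0 0.4 0 0 0;0 0 0.3 0 0 0;0 0 0.2 0 0 0;0 0 0 0 0 0;0 0 0 0 0 0'; python3 go.py .443 .1885 .0571 36.3
```

```text
time_s: 32.2
tool_pos: [0.4431, 0.1884, 0.0566]
orientation: [0.451, 0.892, 0.0, 0.0]
wrist_force: [0.1, -0.5, -0.7]
finger_gap: 0.498
finger_force: 12.0
t 32.2 pos [0.4431 0.1884 0.0566] y-axis yaw 36.3 tilt [ 0. -0.] gap mm 43.8 j [-0.81  0.64  0.39  2.11 -0.51  0.48  0.61]
tool shift in 2cm rows [ 0.01 -0.   -0.02]
turn about tool z in 5deg rows 0.01
```

```bash
python3 -m pendant '0 0 0 0 0 0;0 0 0 0 0 0;0 0 0 0 0 0;0 0 0 0 0 0;0 0 -0.5 0 0 0;0 0 -1 0 0 0;0 0 -1 0 0 0;0 0 -1 0 0 0' -0.4; python3 -m pendant '0 0 -1 0 0 0;0 0 -1 0 0 0;0 0 -1 0 0 0;0 0 -1 0 0 0;0 0 0 0 0 0;0 0 0 0 0 0;0 0 0 0 0 0;0 0 0 0 0 0'; python3 - <<'E'
from h import *
w=vision.capture("wrist"); s=vision.capture("scene")
a=cv2.resize(w["color"][:,:,::-1],(400,300)); b=cv2.resize(s["color"][140:320,160:430,::-1],(800,533),interpolation=cv2.INTER_CUBIC)
b[:225,:300]=cv2.resize(w["color"][:,:,::-1],(300,225)) if 0 else b[:225,:300]
cv2.imwrite("pics/end.png",np.vstack([cv2.resize(b,(400,267)),cv2.resize(a,(400,300))]))
E
```

```text
time_s: 33.0
tool_pos: [0.443, 0.1883, 0.1281]
orientation: [0.452, 0.892, 0.0, 0.0]
wrist_force: [0.2, 0.2, -0.6]
finger_gap: 0.7
finger_force: 0.0
time_s: 33.8
tool_pos: [0.4424, 0.1882, 0.206]
orientation: [0.451, 0.892, -0.001, -0.0]
wrist_force: [0.9, -0.3, 1.2]
finger_gap: 0.698
finger_force: 0.0
```

View pics/end.png

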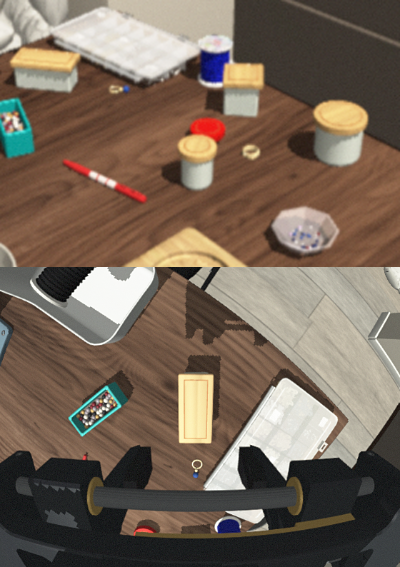

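The final picture shows all four lids flat on their pots: oblong (45,62), square (243,78), small (197,148) and large (340,118). The dish at (305,232) is undisturbed, and the gripper is clear.

```bash
python3 -c "
from rig import job; print(job.hand_in())"
```

```text
the job is handed in; nothing more can be done
None
```

All four pots are closed with their own lids, each lying flat on its rim in the final pictures; the glass dish looks undisturbed, and I handed the job in at about 34 s, with no verdict reported back.

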